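# Level the sprung instrument shelf under load

## Task

Lay the loose spirit level flat on the hinged instrument shelf, pointing front to back, on the half of the shelf away from the foot knob, and let go of it. Then take the levelling foot's knob, press it down until the foot stands firmly on its packing pad, and turn it while pressing until the level's bubble rests centred between the two lines. Finish while holding: keep gripping the knob and pressing the foot down at the end, and leave the other things on the bench alone.

Things in the scene. Friction and masses are not known exactly. Their poses are not given: they have to be found in the camera images.
- stand: fixed steel stand of the sprung instrument shelf. Origin on the bench under the middle of the shelf; x points from the shelf's front edge (where the knob is, robot side) to the hinge at its back, y to the left, z up.
- shelf: aluminium shelf plate, 240 (x, front to back) x 280 (y) x 6 mm. Origin at the middle of its top face, 75 mm above the bench when level; x runs back to the hinge, y left, z out of the plate. Unpressed, a spring holds it leaning front-up by 0.055 rad against a stop (origin then 6 mm higher).
- hinge (a point): middle of the shelf's hinge line, which runs parallel to the stand's y, 115 mm behind the shelf's origin, 66 mm above the bench. The spring is overcome by 4 to 8 N down on the knob (205 mm in front of the hinge, 46 mm above it); the knob then sinks 7 to 17 mm until the rubber foot meets the pad, and the push rises steeply, some 12 N per mm. 12 to 20 N seats it firmly.
- foot: levelling foot: a steel stud 10 mm thick with a black rubber disc (radius 16 mm) at the bottom, screwed through the plate 90 mm in front of and 70 mm to the right (y = -70 mm) of the shelf's origin. It carries the knob, which rises and sinks with it in the plate. Origin on the stud's axis, at the plate's top face when the knob reads 0.
- foot_tip (a point): middle of the underside of the foot's rubber disc, 67 mm below foot's origin; this must be pressed on the packing pad.
- knob_grip (a point): on the knob's axis at the height to grip, 37 mm above foot's origin. Black knob: a round flange (radius 22 mm), its top 20 mm below this point, and on it an upright bar 44 mm long (own x), 14 mm thick (own y), up to 12 mm above this point. Plate 33 to 41 mm below. Grip the bar across its thickness from above. Axes turn with the knob.
- knob (a joint): turn of the knob in rad, growing clockwise seen from above, stops at -1.7 and 1.7; at 0 the bar lies along the shelf's x. 1 rad clockwise screws the foot 4 mm down; pressed on the pad, that raises the shelf's front 4 mm (0.0195 rad) and the knob hardly changes height. Friction 0.12 N m; stays where left. Levelling takes 0.3 to 1.3 rad one way or the other.
- level: spirit level, a plain aluminium bar 180 (x) x 26 (y) x 30 mm, about 0.25 kg, lying loose on the bench left of the shelf. Origin in the middle of its underside, x along its length. On the middle of its top lies a pale 54 x 16 mm vial with two black lines 10 mm either side of the centre. It may be laid either way round.
- bubble (a joint): position in m of the middle of the bubble (pale, 14 mm long) from the vial's centre, along the level's x; 0 is centred, stops at -0.018 and 0.018. It floats to the higher end: about 0.8 mm per 0.001 rad of slope along the level; takes about 1.5 s to settle.
- pad_thick: steel packing pad 55 x 55 x 11.5 mm, fixed, origin in the middle of its underside on the bench. It lies under the foot, or else under the left front of the shelf, spare; with it under the foot the front starts too high.
- pad_thin: the same, 4.5 mm thick; with it under the foot the front starts too low. Which of the two is under the foot varies.
- sharps_tub: bystander: yellow sharps container 112 x 132 x 138 mm with a clear lid, origin under its middle
- bottle: bystander: white bottle, 60 mm wide, 160 mm high, origin under its middle
- dish: bystander: steel bowl, 100 mm wide, 40 mm high, origin under its middle
Things that resemble listed ones, but are neither listed nor needed, are in the scene too. Of the things like the level, leave any that is red; of the rest the smaller one is meant.

How it is judged:
By the outcome, as a careful person would: the job done as asked, in the order asked, and still so for the second after the job is handed in, while the arm keeps its last pose, push and grip.
It also fails if it takes over 61 s, if anything falls off the work surface, if the arm or the gripper's body presses on something with over 40 N, if the wrist force passes 120 N, or if a joint passes its speed limit or range.

## Robot

A 7-joint arm with a two-finger parallel gripper is mounted at the origin on the work surface. World frame = base frame: x ahead of the robot, y to its left, z up, the work surface at z = 0. Lengths are in mm, angles in rad, forces in N, time in s.
With the tool pointing down it reaches from about 425 to 875 mm from the base axis. Payload 8.4 kg.
Tool frame: the origin (TCP) lies midway between the tips of the shut fingers; the grasp point (between the pads) lies 19 mm behind it; z points along the fingers, y is the line along which they close (so a half turn about z gives the same grasp; the last joint's range is limited). The gripper opens to 87 mm and grips with 3 to 60 N. Pads are 19 mm wide; open, the fingers measure 117 mm over their backs; the gripper's body (75 mm by 190 mm) begins 51 mm behind the grasp point.
Start: joints at [-1.361, 0.333, 0.04, 1.465, -0.013, 1.343, -0.059], TCP at [197.546, 619.224, 222.546] pointing down, gripper open.
Joint ranges: [-2.58, 2.58], [-0.38, 2.09], [-1.3, 1.39], [0.25, 2.4], [-1.5, 4.64], [0.08, 2.09], [-2.65, 2.65]. Speed limits (rad/s): [2.22, 2.22, 2.79, 2.79, 3.14, 3.14, 3.14].

## Interface

Orientations are given as a rotation vector (axis times angle).
In Python, from cell import sense, read_camera, calibration, sign_off gives the robot as it stands. The module is installed in compiled form; this text tells all that it offers.
- The arm moves only by the tool jog_arm, never from a script. Its argument "targets" is a list of rows, each a list of 7 numbers: the turn, a rotation vector about the tool's x, y, z in rad, then the shift along the tool's x, y, z in cm, then the finger opening in cm, from 0 to 8.7. In form: [[ax, ay, az, x, y, z, claw], ...]. A call has 1 to 12 rows; each row is the pose to reach, as a shift and turn from the pose commanded when the call began, along the tool's axes at that moment; what a row does not reach only later rows make up. A row lasts 1/12 s, in which the tool goes at most 41.7 mm and 7.16 degrees, less where a joint would pass 70% of its speed; a pose out of reach is approached as far as the arm can. A call with a gripper value outside its range is refused whole. The fingers move at their own pace and stop on an object; "squeeze" is the grip in N (left out, the last holds). Time passes only in rows, so rows that repeat a pose let the fingers close. It gives the time, the measured TCP pose, the force, the opening and the grip force at its end, in the units of the state.
- sense(): the state, without advancing time (a new reading comes with each control period).
- read_camera(name): name is "scene" or "top" or "wrist"; returns the picture (400x640x3 uint8, blue, green, red); there is no depth.
- calibration(name): a dict with "fx", "fy", "cx", "cy" (pixels), "pose" (4x4, takes a point from camera to world coordinates). Camera axes: x right, y down, z forward; pixel columns grow to the right and rows downward; lengths in mm; the calibration is good to about 2 mm. The wrist camera is an equidistant fisheye: a pixel r from the principal point sees the ray r / f radians off the axis. A picture is of the moment at which its call begins: read the wrist's pose just before it. calibration takes no time and is no camera call; for the wrist camera it gives the pose at the moment of the call.
- sign_off(): hands the job in; it is judged then, once.
The state is a dict: "t": time; "joint_pos": joint angles; "qvel": joint speeds; "effort": joint torques, N m; "position": TCP position; "ee_rot": TCP orientation; "wrist_force": force on the tool from outside, world axes, zero at the start; "torque": the same for the moment, N m; "gripper_width": opening from 0.0 (shut) to 1.0 (fully open); "grip_force": force on a finger pad.
Only numpy, scipy, OpenCV 4.12 (cv2) and the standard library are available. Lean on these libraries where they do the work, as an engineer would, in place of code of your own. Each camera call takes 0.05 s, during which the arm holds its last target. There are 200 camera calls.

## Working session

There is one attempt and no reset: what is moved stays moved. The work goes in short steps, Python scripts to look and compute and a tool call to move; the robot and the scene stay as the last step left them, time stands still between calls to the robot, and variables do not carry over. Pictures are saved under pics/ and viewed, at most 10 in all, crops included, and the job is handed in when it is done.

Besides the shell and the picture viewer there is one more tool, called after ">>>" as name(argument=value, ...), one argument or row to a line, values as JSON. jog_arm: Moves the arm, as the interface text tells. Its arguments: {"type":"object","properties":{"targets":{"type":"array","items":{"type":"array","items":{"type":"number"}}},"squeeze":{"type":"number"}},"required":["targets"]}

```bash
mkdir -p pics
cat > h.py <<'E'
import numpy as np, cv2
from scipy.spatial.transform import Rotation as R
from cell import sense, read_camera, calibration, sign_off
def ray(c,u,v,wrist=False):
    x=(u-c['cx'])/c['fx'];y=(v-c['cy'])/c['fy']
    if wrist:
        r=np.hypot(x,y);s=np.sin(r)/max(r,1e-9);d=np.array([x*s,y*s,np.cos(r)])
    else: d=np.array([x,y,1.])
    P=np.array(c['pose']);return P[:3,3],P[:3,:3]@d
def onz(c,u,v,z,wrist=False):
    o,d=ray(c,u,v,wrist);return (o+d*(z-o[2])/d[2]).round(1)
def togo(p,rot):  # world target -> tool shift cm & turn, from the current pose
    s=sense();r=R.from_rotvec(s['ee_rot'])
    print('shift cm',(r.inv().apply(np.array(p)-s['position'])/10).round(2),'turn',(r.inv()*R.from_rotvec(rot)).as_rotvec().round(3))
E
python3 - <<'E'
from h import *
s=sense();print(s)
for n in('scene','top'):
    im=read_camera(n);cv2.imwrite(f'pics/{n}0.png',im);c=calibration(n);print(n,c)
E
```

```text
{'t': 0.0, 'joint_pos': array([-1.36120923,  0.33395001,  0.03982821,  1.46626695, -0.01340096,
        1.34328691, -0.05852371]), 'qvel': array([ 3.65040073e-04,  1.18722446e-03, -5.59546991e-04, -1.26897545e-03,
       -2.51822901e-04,  8.69641769e-04, -4.75438870e-05]), 'effort': array([ 2.85637252e-04, -6.56354141e+01,  1.33578423e+00, -4.03805852e+01,
       -5.96895092e-02,  4.46515961e-02,  1.63750274e-04]), 'position': array([197.39628082, 618.81283516, 221.63547609]), 'ee_rot': array([-4.83089599e-01, -3.10406817e+00,  2.57329080e-03]), 'wrist_force': array([ 0.00207669, -0.07586936,  0.26926611]), 'torque': array([ 0.05464866, -0.00497424, -0.00939216]), 'grip_force': 0.0, 'gripper_width': 1.0013823967929605}
scene {'fx': 404.44166677386517, 'fy': 404.44166677386517, 'cx': 319.1701460750613, 'cy': 201.9523958917284, 'pose': array([[ 8.59401661e-01,  2.96890574e-01, -4.16274875e-01,
         9.68733682e+02],
       [ 5.11293591e-01, -4.94606593e-01,  7.02810915e-01,
        -7.36853714e+02],
       [ 2.76563795e-03, -8.16835544e-01, -5.76863975e-01,
         7.35410016e+02],
       [ 0.00000000e+00,  0.00000000e+00,  0.00000000e+00,
         1.00000000e+00]])}
top {'fx': 396.2937789500606, 'fy': 396.2937789500606, 'cx': 312.07526462698263, 'cy': 203.7510796225737, 'pose': array([[-6.65503927e-03, -9.82645806e-01,  1.85372408e-01,
         2.67285513e+02],
       [-9.99975958e-01,  6.90071650e-03,  6.80149004e-04,
         2.14091542e+01],
       [-1.94754800e-03, -1.85363425e-01, -9.82668107e-01,
         1.41423882e+03],
       [ 0.00000000e+00,  0.00000000e+00,  0.00000000e+00,
         1.00000000e+00]])}
```

View pics/scene0.png

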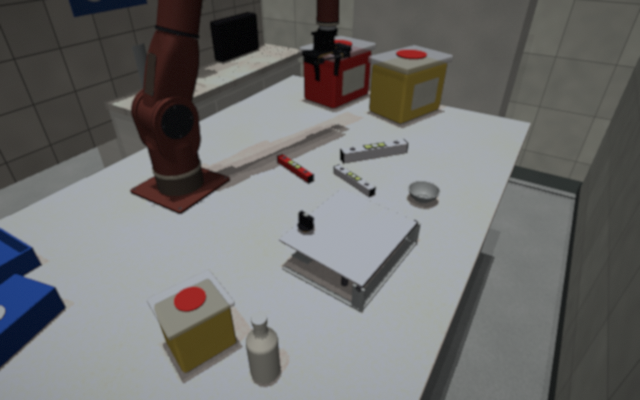

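View pics/top0.png

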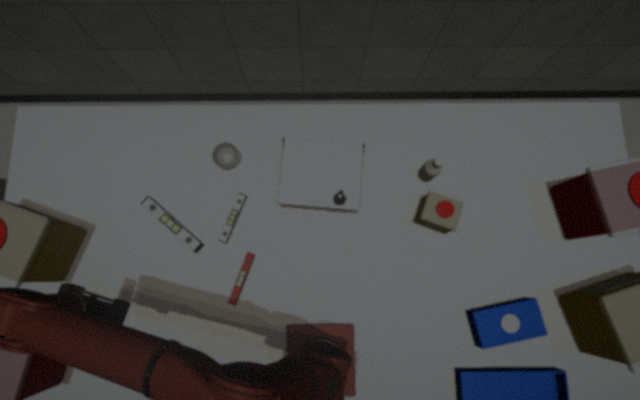

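Candidates for the level in the top picture: the red bar at (240,278), which is ruled out; the large grey bar at (172,224); and the smaller grey bar at (232,218), which I choose. The shelf spans (278..364, 138..210), with the knob at (340,198). Next I'll measure these and check the choice in one crop.

Run:
```python
from h import *
im=cv2.imread('pics/top0.png');c=calibration('top')
crop=im[125:260,140:380];cv2.imwrite('pics/crop.png',cv2.resize(np.clip(crop*1.6,0,255).astype('uint8'),None,fx=3.3,fy=3.3,interpolation=cv2.INTER_CUBIC))
for u,v in[(244,194),(238,193),(219,241),(226,243),(203,250),(141,198)]:print((u,v),onz(c,u,v,30))
for u,v in[(278,205),(358,210),(364,145),(283,140)]:print('shelf',(u,v),onz(c,u,v,80))
print('knob',onz(c,340,195,125))
```

```text
(244, 194) [565.6 265.3  30. ]
(238, 193) [569.4 286.9  30. ]
(219, 241) [398.2 348.5  30. ]
(226, 243) [391.1 323.8  30. ]
(203, 250) [367.3 403.   30. ]
(141, 198) [553.6 632.5  30. ]
shelf (278, 205) [515.4 139.1  80. ]
shelf (358, 210) [ 496.2 -134.4   80. ]
shelf (364, 145) [ 728.4 -162.    80. ]
shelf (283, 140) [749.  123.6  80. ]
knob [539.4 -70.7 125. ]
```

View pics/crop.png

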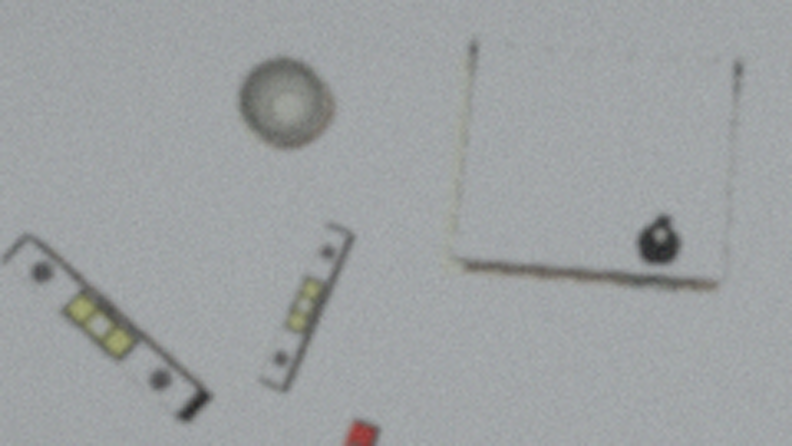

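The crop confirms it: the smaller grey bar, with its vial centre at about crop (304,305), i.e. top pixel (232,217). I'll move above it and look from the wrist.

```bash
cat >> h.py <<'E'
def down(tooly_yaw,tilt=None):  # tool pointing down, its y axis at the given world yaw
    y=np.array([np.cos(tooly_yaw),np.sin(tooly_yaw),0]);z=np.array([0,0,-1.]);x=np.cross(y,z)
    r=R.from_matrix(np.stack([x,y,z],1))
    return ((R.from_rotvec(tilt)*r) if tilt is not None else r).as_rotvec()
E
python3 - <<'E'
from h import *
c=calibration('top');p=onz(c,232.1,217.4,30);print(p)
a=onz(c,140+340/3.3,125+230/3.3,30);b=onz(c,140+274/3.3,125+386/3.3,30);d=a-b;yaw=np.arctan2(d[1],d[0]);print(a,b,yaw)
togo([p[0],p[1],130],down(yaw+np.pi/2))
w=calibration('wrist');s=sense();print(w, R.from_rotvec(s['ee_rot']).inv().apply(w['pose'][:3,3]-s['position']))
E
```

```text
[481.3 305.2  30. ]
[563.  268.7  30. ] [394.8 334.3  30. ] -0.3718663946180976
shift cm [-36.57 -21.24   9.21] turn [-0.001  0.     0.063]
{'fx': 309.70691628693146, 'fy': 309.70691628693146, 'cx': 320.4039611358849, 'cy': 197.14664570594286, 'pose': array([[ 3.04502810e-01,  9.13275665e-01,  2.70565333e-01,
         1.23628980e+02],
       [ 9.52506578e-01, -2.91050922e-01, -8.95576842e-02,
         6.42978324e+02],
       [-3.04256373e-03,  2.84985826e-01, -9.58526902e-01,
         3.84541581e+02],
       [ 0.00000000e+00,  0.00000000e+00,  0.00000000e+00,
         1.00000000e+00]])} [  77.6473637     0.33239207 -162.80738993]
```

>>> jog_arm(
  targets=[
    [0,0,0.063,-36.6,-21.2,9.2,8.7],
    [0,0,0.063,-36.6,-21.2,9.2,8.7],
    [0,0,0.063,-36.6,-21.2,9.2,8.7],
    [0,0,0.063,-36.6,-21.2,9.2,8.7],
    [0,0,0.063,-36.6,-21.2,9.2,8.7],
    [0,0,0.063,-36.6,-21.2,9.2,8.7],
    [0,0,0.063,-36.6,-21.2,9.2,8.7],
    [0,0,0.063,-36.6,-21.2,9.2,8.7],
    [0,0,0.063,-36.6,-21.2,9.2,8.7],
    [0,0,0.063,-36.6,-21.2,9.2,8.7],
    [0,0,0.063,-36.6,-21.2,9.2,8.7],
    [0,0,0.063,-36.6,-21.2,9.2,8.7],
  ],
)

```text
t: 1.1
position: [484.6, 300.6, 129.3]
ee_rot: [0.592, 3.085, -0.005]
wrist_force: [-1.1, -1.0, -0.4]
gripper_width: 1.001
grip_force: 0.0
```

Run:
```python
from h import *
s=sense();w=calibration('wrist');im=read_camera('wrist');np.save('w1.npy',w['pose']);cv2.imwrite('pics/w1.png',im);print(s['t'],s['position'],s['joint_pos'])
```

```text
1.1 [484.57123421 300.5529347  129.34700925] [-0.8776378   0.24379217  0.28169392  1.79032864 -0.07198858  1.11966953
  0.6192661 ]
```

View pics/w1.png

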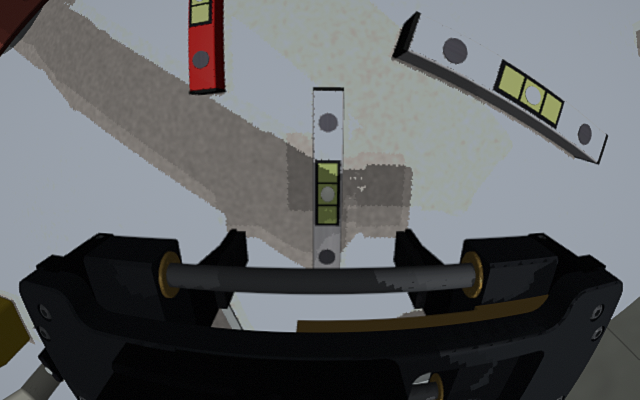

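The wrist picture shows the level between the fingers, almost parallel to the tool x axis, with its vial centre at (327.5,193) and its near end at (313..344,88).

Run:
```python
from h import *
c=calibration('wrist');c['pose']=np.load('w1.npy')
p=onz(c,327.5,193,30,True);e=onz(c,328.5,89,30,True);f=onz(c,326.5,257,30,True);g=onz(c,328,122,30,True)
print(p,e,np.linalg.norm(p-e),f,g)
d=f-g;yaw=np.arctan2(d[1],d[0]);print(yaw,np.arctan2(*(p-e)[[1,0]]))
togo([p[0],p[1],5],down(yaw+np.pi/2));print(sense()['t'])
```

```text
[483.5 307.2  30. ] [400.2 341.   30. ] 89.89621794046734 [542.  283.4  30. ] [426.  330.3  30. ]
-0.3842166598789986 -0.3854639898734233
shift cm [ 0.07  0.39 12.48] turn [-0.002 -0.     0.008]
1.15
```

>>> jog_arm(
  targets=[
    [0,0,0,0,0,0,8.7],
    [0,0,0,0,0,0,8.7],
  ],
)

```text
t: 1.32
position: [480.8, 307.5, 130.6]
ee_rot: [-0.577, -3.088, -0.001]
wrist_force: [-0.2, 0.7, -0.8]
gripper_width: 0.999
grip_force: 0.0
```

Run:
```python
from h import *
togo([483.5,307.2,5],down(-.385+np.pi/2));print(sense()['position'])
```

```text
shift cm [-0.27  0.06 12.56] turn [ 0.    -0.001  0.015]
[480.8047958  307.5072686  130.58959099]
```

>>> jog_arm(
  targets=[
    [0,0,0.015,-0.27,0.06,4,8.7],
    [0,0,0.015,-0.27,0.06,7,8.7],
    [0,0,0.015,-0.27,0.06,10,8.7],
    [0,0,0.015,-0.27,0.06,12,8.7],
    [0,0,0.015,-0.27,0.06,12.5,8.7],
    [0,0,0.015,-0.27,0.06,12.5,8.7],
    [0,0,0.015,-0.27,0.06,12.5,2],
    [0,0,0.015,-0.27,0.06,12.5,2],
    [0,0,0.015,-0.27,0.06,12.5,2],
    [0,0,0.015,-0.27,0.06,12.5,2],
    [0,0,0.015,-0.27,0.06,12.5,2],
    [0,0,0.015,-0.27,0.06,12.5,2],
  ],
  squeeze=30,
)

```text
t: 2.32
position: [484.7, 305.8, 6.1]
ee_rot: [0.604, 3.083, 0.001]
wrist_force: [-0.4, -1.4, 1.2]
gripper_width: 0.63
grip_force: 0.0
```

Run:
```python
from h import *
s=sense();print(s['position'],s['gripper_width']*87)
# shelf front-left region: place point shelf local (0,65), lean 0.055, yaw -0.075
c=calibration('top')
for uv in [(460,263),(720,282),(738,65),(474,42)]:
    u,v=140+uv[0]/3.3,125+uv[1]/3.3; print(onz(c,u,v,88 if uv[1]>200 else 74))
print(onz(c,140+664/3.3,125+222/3.3,140))
```

```text
[484.73873772 305.75268917   6.05065525] 54.80943491629631
[515.  133.6  88. ]
[ 493.2 -134.    88. ]
[ 731.6 -161.6   74. ]
[759.6 121.8  74. ]
[545.4 -73.8 140. ]
```

>>> jog_arm(
  targets=[
    [0,0,0,0,0,0,2],
    [0,0,0,0,0,0,2],
    [0,0,0,0,0,0,2],
    [0,0,0,0,0,0,2],
    [0,0,0,0,0,0,2],
    [0,0,0,0,0,0,2],
    [0,0,0,0,0,0,2],
  ],
)

```text
t: 2.9
position: [484.6, 305.6, 5.5]
ee_rot: [0.604, 3.083, 0.0]
wrist_force: [-0.6, 0.5, -0.1]
gripper_width: 0.298
grip_force: 30.0
```

>>> jog_arm(
  targets=[
    [0,0,0,0,0,-4,2],
    [0,0,0,0,0,-8,2],
    [0,0,0,0,0,-12,2],
    [0,0,0,0,0,-16,2],
    [0,0,0,0,0,-19,2],
    [0,0,0,0,0,-19,2],
    [0,0,0,0,0,-19,2],
    [0,0,0,0,0,-19,2],
  ],
)

```text
t: 3.57
position: [483.9, 305.2, 194.3]
ee_rot: [-0.604, -3.082, 0.002]
wrist_force: [-0.7, -0.1, -3.4]
gripper_width: 0.295
grip_force: 30.0
```

Run:
```python
from h import *
s=sense();print(s['position'],s['gripper_width']*87,s['grip_force'])
yaw=-.086
# hover over shelf front (so the wrist camera sees it) : shelf local (0,60)
ce=np.array([625,-10,81]);Rz=R.from_rotvec([0,0,yaw])
p=ce+Rz.apply([0,62,0]);print(p)
togo([p[0],p[1],190],down(yaw+np.pi/2))
```

```text
[483.89118304 305.15949249 194.33907939] 25.646831919896268 29.99952387996018
[630.32542985  51.77086528  81.        ]
shift cm [-23.12 -17.94   0.44] turn [-0.001 -0.001 -0.301]
```

>>> jog_arm(
  targets=[
    [0,0,-0.1,-4,-3,0.4,2],
    [0,0,-0.2,-8,-6,0.4,2],
    [0,0,-0.3,-12,-9,0.4,2],
    [0,0,-0.3,-16,-12,0.4,2],
    [0,0,-0.3,-20,-15,0.4,2],
    [0,0,-0.3,-23.1,-17.9,0.4,2],
    [0,0,-0.3,-23.1,-17.9,0.4,2],
    [0,0,-0.3,-23.1,-17.9,0.4,2],
    [0,0,-0.3,-23.1,-17.9,0.4,2],
    [0,0,-0.3,-23.1,-17.9,0.4,2],
    [0,0,-0.3,-23.1,-17.9,0.4,2],
    [0,0,-0.3,-23.1,-17.9,0.4,2],
  ],
)

```text
t: 4.57
position: [630.2, 54.4, 190.7]
ee_rot: [-0.133, -3.137, -0.0]
wrist_force: [-0.1, 0.6, -2.4]
gripper_width: 0.297
grip_force: 30.0
```

Run:
```python
from h import *
s=sense();w=calibration('wrist');im=read_camera('wrist');np.save('w2.npy',w['pose']);cv2.imwrite('pics/w2.png',im);print(s['t'],s['position'],s['joint_pos'])
```

```text
4.5667 [630.1911114   54.38510207 190.7111137 ] [-0.49435193  0.33108533  0.42857516  1.56996861 -0.14217718  1.27295463
  1.44204878]
```

View pics/w2.png

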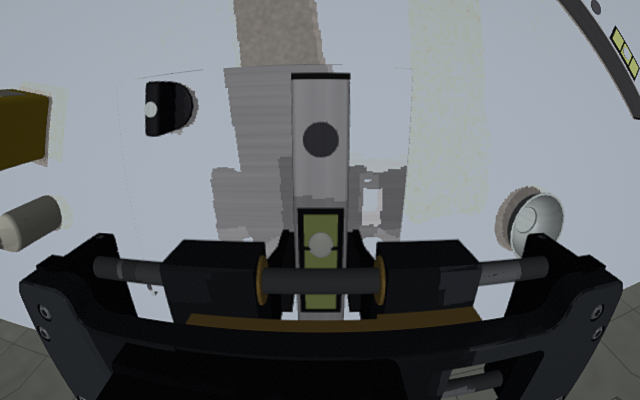

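The level is held centred in the gripper. The shelf's front edge runs from about (118,80) to (411,68), and the knob at (150..195,80..137) has its bar along the shelf x axis (reading about 0).

Run:
```python
from h import *
c=calibration('wrist');c['pose']=np.load('w2.npy')
im=cv2.imread('pics/w2.png').astype(float)
a=onz(c,411,68,87.6,True);b=onz(c,118,81,87.6,True);d=(a-b);print(a,b,np.linalg.norm(d),-np.arctan2(d[0],d[1]))
g=cv2.cvtColor(im.astype('uint8'),cv2.COLOR_BGR2GRAY);cv2.imwrite('pics/w2c.png',np.hstack([cv2.resize(im[50:320,100:240],None,fx=2,fy=2),cv2.resize(im[50:320,340:480],None,fx=2,fy=2)]))
```

```text
[521.9 142.   87.6] [ 496.2 -133.8   87.6] 276.9948194461405 -0.09291515384616833[ WARN:0@0.184] global loadsave.cpp:1063 imwrite_ Unsupported depth image for selected encoder is fallbacked to CV_8U.
```

View pics/w2c.png

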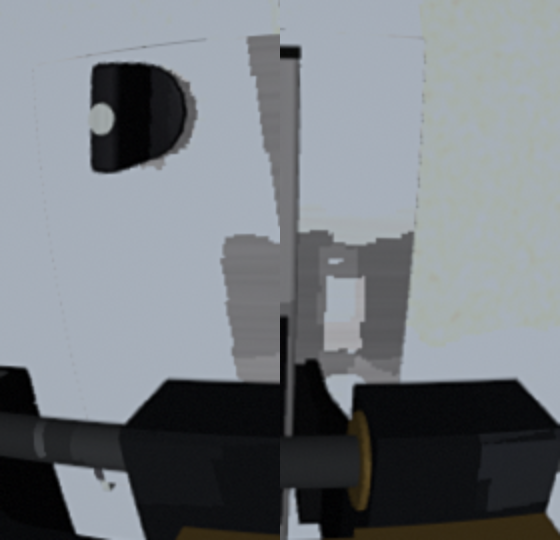

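The crop puts the front-left corner at (412,68.5), the front-right at (117.5,83.5), and the knob's bar at (146..165, 81..136) with a pale dot at (150.5,109.5).

Run:
```python
from h import *
c=calibration('wrist');c['pose']=np.load('w2.npy')
a=onz(c,412,68.5,87.6,True);b=onz(c,117.5,83.5,87.6,True);d=a-b;yaw=-np.arctan2(d[0],d[1]);print(a,b,np.linalg.norm(d),yaw)
yaw=-.085;lean=R.from_rotvec([0,0,yaw])*R.from_rotvec([0,0.055,0])  # front-up: check sign below
print('front point rel',lean.apply([-120,0,0]))
mid=(a+b)/2;ce=mid-lean.apply([-120,0,0]);print('centre',ce)
f=ce+lean.apply([-90,-70,0]);k=ce+lean.apply([-90,-70,37]);print('foot',f,'grip',k,'top',ce+lean.apply([-90,-70,49]),'dot',onz(c,150.5,109.5,ce[2]+54,True))
for uv in((147,82),(147,136)):print('bar end',onz(c,*uv,135,True))
t=ce+lean.apply([0,66,6.5]);print('place tcp',t,sense()['position'])
ay=R.from_rotvec([0,0,yaw]).apply([0,.055,0])
togo(t+lean.apply([0,0,40]),down(yaw+np.pi/2,ay))
```

```text
[522.4 142.9  87.6] [ 498.6 -134.7   87.6] 278.61837699620605 -0.08552572811431336
front point rel [-119.3859618    10.17231689    6.596673  ]
centre [629.8859618   -6.07231689  81.003327  ]
foot [534.40365265 -68.19035644  85.95083175] grip [536.43028352 -68.36303613 122.89488335] top [537.08756921 -68.41904036 134.87673793] dot [536.  -69.6 135. ]
bar end [513.8 -70.2 135. ]
bar end [556.  -76.2 135. ]
place tcp [635.84523861  59.659066    87.49349822] [630.36069508  54.25517945 191.03724182]
shift cm [-0.73  0.58  6.36] turn [0.    0.054 0.   ]
```

>>> jog_arm(
  targets=[
    [0,0.054,0,1.5,0.6,3,2],
    [0,0.054,0,1.5,0.6,6.2,2],
    [0,0.054,0,1.5,0.6,6.2,2],
    [0,0.054,0,1.5,0.6,6.2,2],
    [0,0.054,0,1.5,0.6,6.2,2],
    [0,0.054,0,1.5,0.6,6.2,2],
  ],
)

```text
t: 5.12
position: [617.8, 60.0, 131.9]
ee_rot: [-0.134, -3.088, -0.005]
wrist_force: [-1.1, 0.3, -1.8]
gripper_width: 0.297
grip_force: 30.0
```

Run:
```python
from h import *
yaw=-.085;lean=R.from_rotvec([0,0,yaw])*R.from_rotvec([0,0.055,0]);ce=np.array([629.9,-6.1,81.])
t=ce+lean.apply([-22,66,6.5]);ay=R.from_rotvec([0,0,yaw]).apply([0,.055,0])
print(t,sense()['position']);togo(t,down(yaw+np.pi/2,ay))
im=read_camera('scene');cv2.imwrite('pics/s1.png',cv2.resize(im[190:320,240:440],None,fx=4,fy=4,interpolation=cv2.INTER_CUBIC))
```

```text
[613.97185048  61.49630766  88.69956128] [617.80380646  60.00317543 131.89348711]
shift cm [0.18 0.11 4.33] turn [ 0.001  0.004 -0.002]
```

View pics/s1.png

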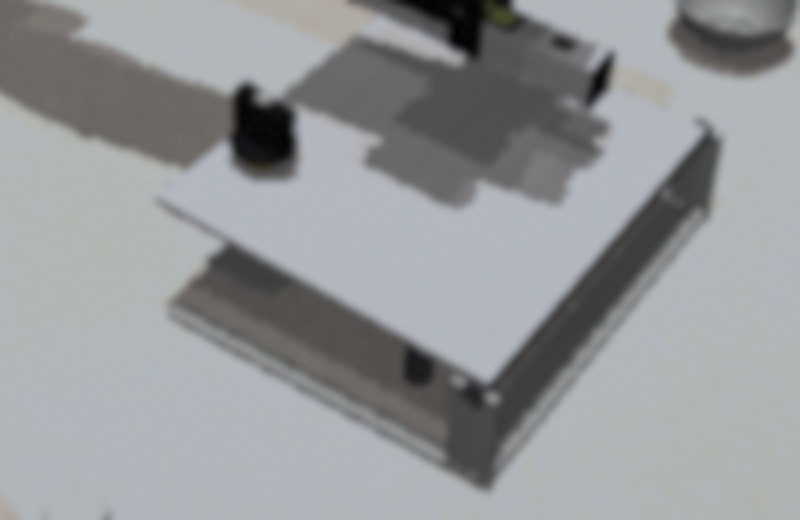

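The crop shows the shelf free, the level hovering over its far (left) half, and the knob at (262,128). I can't make out which pad is under the foot at (250,270), so I'll learn that by pressing. Now I'll lower the level.

>>> jog_arm(
  targets=[
    [0,0.004,0,0.1,0.1,2,2],
    [0,0.004,0,0.18,0.11,3.5,2],
    [0,0.004,0,0.18,0.11,4.3,2],
    [0,0.004,0,0.18,0.11,4.3,2],
    [0,0.004,0,0.18,0.11,4.3,2],
    [0,0.004,0,0.18,0.11,4.3,2],
  ],
)

```text
t: 5.67
position: [613.1, 61.4, 88.1]
ee_rot: [-0.134, -3.082, -0.005]
wrist_force: [-0.8, -1.0, 1.2]
gripper_width: 0.302
grip_force: 30.0
```

>>> jog_arm(
  targets=[
    [0,0,0,0,0,0,5],
    [0,0,0,0,0,0,5],
    [0,0,0,0,0,0,5],
    [0,0,0,0,0,0,5],
    [0,0,0,0,0,0,5],
    [0,0,0,0,0,0,5],
    [0,0,0,0,0,-2,5],
    [0,0,0,0,0,-5,5],
    [0,0,0,0,0,-9,5],
    [0,0,0,0,0,-11,5],
    [0,0,0,0,0,-11,5],
    [0,0,0,0,0,-11,5],
  ],
)

```text
t: 6.67
position: [619.7, 60.8, 197.9]
ee_rot: [-0.134, -3.083, -0.005]
wrist_force: [-0.2, -0.7, -0.3]
gripper_width: 0.576
grip_force: 0.0
```

Run:
```python
from h import *
w=calibration('wrist');im=read_camera('wrist');np.save('w3.npy',w['pose']);cv2.imwrite('pics/w3.png',im)
yaw=-.085
togo([536.4,-68.4,190],down(yaw+np.pi/2));print(sense()['joint_pos'],sense()['position'])
```

```text
shift cm [  7.04 -13.6    1.04] turn [ 0.    -0.058 -0.002]
[-0.49183035  0.34857265  0.42628579  1.53758168 -0.15568372  1.34482792
  1.43919039] [618.77203863  60.90005412 196.33871916]
```

View pics/w3.png

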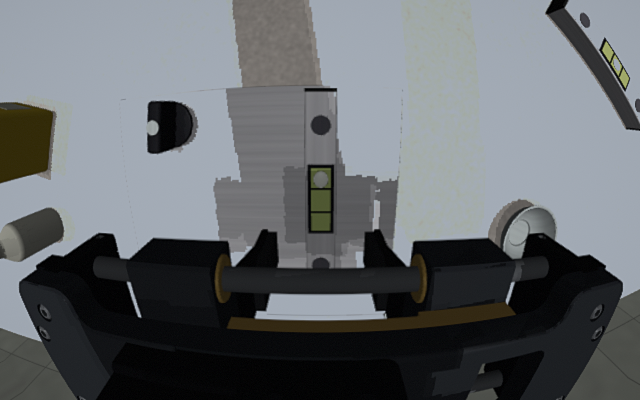

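The level lies on the left half, front to back, with its vial centre at (320,199) and the bubble at the front end (321,179). Now to the knob.

>>> jog_arm(
  targets=[
    [0,-0.058,0,2.5,-3.5,0,5],
    [0,-0.058,0,5,-7,0,5],
    [0,-0.058,0,7,-10.5,0,5],
    [0,-0.058,0,7,-13.6,1,5],
    [0,-0.058,0,7,-13.6,2.5,5],
    [0,-0.058,0,7,-13.6,4,5],
    [0,-0.058,0,7,-13.6,4,5],
    [0,-0.058,0,7,-13.6,4,5],
    [0,-0.058,0,7,-13.6,4,5],
  ],
)

```text
t: 7.47
position: [535.1, -68.0, 160.6]
ee_rot: [-0.135, -3.138, 0.0]
wrist_force: [-0.2, -0.3, 0.2]
gripper_width: 0.576
grip_force: 0.0
```

Run:
```python
from h import *
print(sense()['position'],sense()['joint_pos']);togo([536.4,-68.8,105.5],down(-.095+np.pi/2))
```

```text
[535.12469859 -67.98368424 160.63211229] [-0.40829304  0.15691461  0.50126918  1.83736157 -0.08132973  1.16830715
  1.60449527]
shift cm [-0.14 -0.07  5.51] turn [-0.    -0.001  0.009]
```

>>> jog_arm(
  targets=[
    [0,0,0.009,-0.14,-0.07,2.5,5],
    [0,0,0.009,-0.14,-0.07,4.5,5],
    [0,0,0.009,-0.14,-0.07,5.5,5],
    [0,0,0.009,-0.14,-0.07,5.5,5],
    [0,0,0.009,-0.14,-0.07,5.5,1],
    [0,0,0.009,-0.14,-0.07,5.5,1],
    [0,0,0.009,-0.14,-0.07,5.5,1],
    [0,0,0.009,-0.14,-0.07,5.5,1],
    [0,0,0.009,-0.14,-0.07,5.5,1],
    [0,0,0.009,-0.14,-0.07,5.5,1],
    [0,0,0.009,-0.14,-0.07,5.5,1],
    [0,0,0.009,-0.14,-0.07,5.5,1],
  ],
  squeeze=50,
)

```text
t: 8.47
position: [536.7, -69.1, 106.0]
ee_rot: [0.151, 3.137, 0.0]
wrist_force: [-1.1, 0.7, 3.0]
gripper_width: 0.156
grip_force: 48.5
```

>>> jog_arm(
  targets=[
    [0,0,0,0,0,0.2,1],
    [0,0,0,0,0,0.4,1],
    [0,0,0,0,0,0.6,1],
    [0,0,0,0,0,0.6,1],
    [0,0,0,0,0,0.6,1],
    [0,0,0,0,0,0.6,1],
  ],
)

```text
t: 8.97
position: [536.0, -69.0, 99.8]
ee_rot: [-0.151, -3.137, -0.001]
wrist_force: [-6.1, 1.2, 7.6]
gripper_width: 0.156
grip_force: 50.0
```

>>> jog_arm(
  targets=[
    [0,0,0,0.1,0,0.1,1],
    [0,0,0,0.1,0,0.2,1],
    [0,0,0,0.1,0,0.2,1],
    [0,0,0,0.1,0,0.2,1],
  ],
)

```text
t: 9.3
position: [535.7, -69.0, 98.1]
ee_rot: [0.151, 3.137, 0.001]
wrist_force: [-3.9, 1.9, 7.7]
gripper_width: 0.158
grip_force: 50.0
```

>>> jog_arm(
  targets=[
    [0,0,0,0.05,0,0.1,1],
    [0,0,0,0.05,0,0.2,1],
    [0,0,0,0.05,0,0.2,1],
    [0,0,0,0.05,0,0.2,1],
  ],
)

```text
t: 9.63
position: [535.3, -68.9, 96.2]
ee_rot: [0.151, 3.137, 0.001]
wrist_force: [-3.9, 0.9, 7.8]
gripper_width: 0.156
grip_force: 50.0
```

>>> jog_arm(
  targets=[
    [0,0,0,0.05,0,0.1,1],
    [0,0,0,0.05,0,0.2,1],
    [0,0,0,0.05,0,0.2,1],
    [0,0,0,0.05,0,0.2,1],
  ],
)

```text
t: 9.97
position: [534.8, -68.9, 94.2]
ee_rot: [0.151, 3.137, 0.001]
wrist_force: [-4.3, 0.9, 7.4]
gripper_width: 0.159
grip_force: 50.0
```

>>> jog_arm(
  targets=[
    [0,0,0,0.05,0,0.1,1],
    [0,0,0,0.05,0,0.15,1],
    [0,0,0,0.05,0,0.15,1],
    [0,0,0,0.05,0,0.15,1],
  ],
)

```text
t: 10.3
position: [534.6, -68.8, 92.8]
ee_rot: [0.151, 3.137, 0.001]
wrist_force: [-1.5, 0.6, 6.7]
gripper_width: 0.152
grip_force: 50.0
```

>>> jog_arm(
  targets=[
    [0,0,0,0.03,0,0.1,1],
    [0,0,0,0.03,0,0.1,1],
    [0,0,0,0.03,0,0.1,1],
    [0,0,0,0.03,0,0.1,1],
  ],
)

```text
t: 10.63
position: [534.4, -68.8, 91.9]
ee_rot: [0.15, 3.136, 0.001]
wrist_force: [-1.7, 0.6, 7.6]
gripper_width: 0.156
grip_force: 50.0
```

>>> jog_arm(
  targets=[
    [0,0,0,0,0,0.1,1],
    [0,0,0,0,0,0.1,1],
    [0,0,0,0,0,0.1,1],
    [0,0,0,0,0,0.1,1],
  ],
)

```text
t: 10.97
position: [534.4, -68.9, 91.3]
ee_rot: [0.151, 3.136, 0.001]
wrist_force: [-4.5, 1.2, 13.1]
gripper_width: 0.159
grip_force: 50.0
```

>>> jog_arm(
  targets=[
    [0,0,0.1,0.03,0,0.03,1],
    [0,0,0.2,0.03,0,0.03,1],
    [0,0,0.3,0.03,0,0.03,1],
    [0,0,0.4,0.03,0,0.03,1],
    [0,0,0.5,0.03,0,0.03,1],
    [0,0,0.5,0.03,0,0.03,1],
    [0,0,0.5,0.03,0,0.03,1],
  ],
)

```text
t: 11.55
position: [534.1, -70.1, 91.1]
ee_rot: [0.924, 3.001, -0.001]
wrist_force: [-5.3, -2.8, 14.3]
gripper_width: 0.156
grip_force: 50.0
```

Run:
```python
from h import *
w=calibration('wrist');im=read_camera('wrist');np.save('w4.npy',w['pose']);cv2.imwrite('pics/w4.png',im)
s=sense();print(s['wrist_force'],s['torque'],s['joint_pos'])
```

```text
[-4.84146617 -1.13039649 13.92405182] [-0.84672164  0.66212061 -0.09878772] [-0.44990738  0.23854956  0.56638365  1.91720071 -0.1480773   1.02508134
  1.15446568]
```

View pics/w4.png

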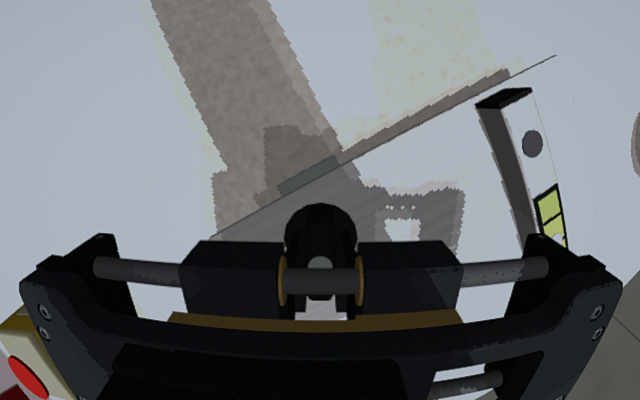

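The front third of the vial shows at (550,205), and the rest is hidden behind the gripper. Turning further will bring it into view, and I can measure it numerically from here.

>>> jog_arm(
  targets=[
    [0,0,0.1,0,0,0.02,1],
    [0,0,0.2,0,0,0.02,1],
    [0,0,0.2,0,0,0.02,1],
    [0,0,0.2,0,0,0.02,1],
    [0,0,0.2,0,0,0.02,1],
    [0,0,0.2,0,0,0.02,1],
    [0,0,0.2,0,0,0.02,1],
    [0,0,0.2,0,0,0.02,1],
    [0,0,0.2,0,0,0.02,1],
    [0,0,0.2,0,0,0.02,1],
    [0,0,0.2,0,0,0.02,1],
    [0,0,0.2,0,0,0.02,1],
  ],
)

```text
t: 12.6
position: [533.8, -70.6, 91.0]
ee_rot: [1.219, 2.894, -0.001]
wrist_force: [-6.5, -3.5, 16.9]
gripper_width: 0.155
grip_force: 50.0
```

```bash
cat > bub.py <<'E'
from h import *
def warp(cam,n=1,z=105.5,sc=4):
    # sample the vial's plane: rows along level x (-35..35 mm), cols across (-12..12)
    c=calibration(cam);im=np.mean([read_camera(cam).astype(float) for _ in range(n)],0).astype('float32')
    P=np.array(c['pose']);y=-.085;ex=np.array([np.cos(y),np.sin(y),0]);ey=np.array([-ex[1],ex[0],0])
    ce=np.array([612.5,61.5,z]);a=np.arange(-35,35,1/sc);b=np.arange(-15,15,1/sc)
    Q=ce+a[:,None,None]*ex+b[None,:,None]*ey;q=(Q-P[:3,3])@P[:3,:3]
    if cam=='wrist':
        r=np.hypot(q[...,0],q[...,1]);k=np.arctan2(r,q[...,2])/r;u=q[...,0]*k;v=q[...,1]*k
    else:u=q[...,0]/q[...,2];v=q[...,1]/q[...,2]
    return cv2.remap(im,(u*c['fx']+c['cx']).astype('float32'),(v*c['fy']+c['cy']).astype('float32'),cv2.INTER_LINEAR)[::-1]  # back end up
if __name__=='__main__':
    import sys
    s=sense();print(s['t'],s['position'].round(1),s['wrist_force'].round(1),s['ee_rot'].round(3))
    ims=[warp('wrist'),warp('top',4),warp('scene',4)]
    o=[cv2.resize(np.clip(i*f,0,255).astype('uint8'),None,fx=2,fy=2) for i,f in zip(ims,(1,1.5,1))]
    cv2.imwrite('pics/'+sys.argv[1],np.hstack(o))
E
python3 bub.py b1.png
```

```text
12.6 [533.8 -70.6  91. ] [-6.5 -3.5 16.9] [ 1.219e+00  2.894e+00 -1.000e-03]
```

View pics/b1.png

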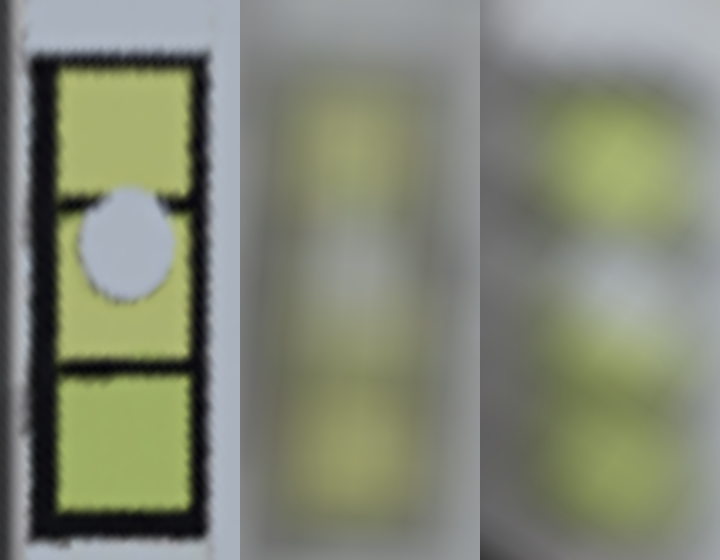

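The left (wrist) panel shows the lines at rows 205 and 368 and the bubble centre at row 243, so the bubble sits about 5.4 mm toward the back. That needs about 0.35 rad more clockwise.

>>> jog_arm(
  targets=[
    [0,0,0.1,0,0,0,1],
    [0,0,0.2,0,0,0,1],
    [0,0,0.3,0,0,0,1],
    [0,0,0.3,0,0,0,1],
    [0,0,0.3,0,0,0,1],
    [0,0,0.3,0,0,0,1],
    [0,0,0.3,0,0,0,1],
    [0,0,0.3,0,0,0,1],
    [0,0,0.3,0,0,0,1],
    [0,0,0.3,0,0,0,1],
    [0,0,0.3,0,0,0,1],
    [0,0,0.3,0,0,0,1],
  ],
)

```text
t: 14.05
position: [533.2, -71.1, 90.9]
ee_rot: [1.638, 2.68, -0.002]
wrist_force: [-8.6, -4.8, 18.6]
gripper_width: 0.153
grip_force: 50.0
```

>>> jog_arm(
  targets=[
    [0,0,0,0,0,0,1],
    [0,0,0,0,0,0,1],
    [0,0,0,0,0,0,1],
    [0,0,0,0,0,0,1],
    [0,0,0,0,0,0,1],
    [0,0,0,0,0,0,1],
    [0,0,0,0,0,0,1],
    [0,0,0,0,0,0,1],
    [0,0,0,0,0,0,1],
    [0,0,0,0,0,0,1],
    [0,0,0,0,0,0,1],
    [0,0,0,0,0,0,1],
  ],
)

```text
t: 15.05
position: [533.2, -71.1, 91.0]
ee_rot: [1.638, 2.68, -0.002]
wrist_force: [-8.4, -4.4, 19.3]
gripper_width: 0.156
grip_force: 50.0
```

```bash
cat > m.py <<'E'
from bub import *
s=sense();print(s['t'],s['wrist_force'].round(1),s['ee_rot'].round(3),s['joint_pos'][6].round(2))
w=warp('wrist').astype('uint8');h=cv2.cvtColor(w,cv2.COLOR_BGR2HSV)
def big(m):
    n,l,st,ce=cv2.connectedComponentsWithStats(m.astype('uint8'));m=np.ones(0)
    return [(st[i,4],ce[i].round(1),st[i,:4]) for i in range(1,n) if st[i,4]>150]
green=cv2.inRange(h,(20,60,60),(50,255,255))>0
r,c=np.where(green);r0,r1=np.percentile(r,[.3,99.7]);c0,c1=np.percentile(c,[1,99]);print('green rows',r0,r1,'cols',c0,c1)
roi=np.zeros_like(green);roi[int(r0):int(r1),int(c0)+2:int(c1)-2]=1
pale=(h[...,1]<50)&(h[...,2]>110)&roi
for b in big(pale):print('pale',b,'mm to back from vial middle',((r0+r1)/2-b[1][1])/4)
dark=(h[...,2]<60)&roi
d=dark[:,int(c0)+2:int(c0)+8].mean(1);print('dark rows',np.where(d>.5)[0])
E
python3 m.py
```

```text
15.05 [-8.4 -4.4 19.3] [ 1.638e+00  2.680e+00 -2.000e-03] 0.68
green rows 31.0 253.0 cols 29.0 96.0
pale (np.int32(2216), array([ 63.8, 141.6]), array([ 40, 113,  49,  58], dtype=int32)) mm to back from vial middle 0.10000000000000142
dark rows [ 98  99 100 101 102 179 180 181 182 183 184]
```

>>> jog_arm(
  targets=[
    [0,0,0,0,0,0,1],
    [0,0,0,0,0,0,1],
    [0,0,0,0,0,0,1],
    [0,0,0,0,0,0,1],
    [0,0,0,0,0,0,1],
    [0,0,0,0,0,0,1],
    [0,0,0,0,0,0,1],
    [0,0,0,0,0,0,1],
    [0,0,0,0,0,0,1],
    [0,0,0,0,0,0,1],
    [0,0,0,0,0,0,1],
    [0,0,0,0,0,0,1],
  ],
)

```text
t: 16.1
position: [533.2, -71.0, 90.9]
ee_rot: [1.638, 2.68, -0.002]
wrist_force: [-8.4, -4.7, 20.0]
gripper_width: 0.158
grip_force: 50.0
```

```bash
python3 m.py
```

```text
16.1 [-8.4 -4.7 20. ] [ 1.638e+00  2.680e+00 -2.000e-03] 0.68
green rows 31.0 253.0 cols 29.0 96.0
pale (np.int32(2210), array([ 63.8, 142.3]), array([ 40, 114,  49,  58], dtype=int32)) mm to back from vial middle -0.07500000000000284
dark rows [ 98  99 100 101 102 179 180 181 182 183 184]
```

The bubble is steady, within 0.4 mm of centre, and the knob is gripped with about 20 N down. Handing in.

```bash
python3 -c "from cell import sign_off; print(sign_off())"
```

```text
the job is handed in; nothing more can be done
None
```

I handed the job in at about 16 s: the level lies front to back on the shelf's left half, its bubble is within about 0.4 mm of centre, and the arm is still gripping the knob (50 N) and pressing the foot down on its pad at about 20 N, the top of the 12–20 N range.

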